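# Inspect a plate on the slanted rest and lean it in the drying rack

## Robot

A 7-joint arm with a two-finger parallel gripper is mounted at the origin on the work surface. World frame = base frame: x ahead of the robot, y to its left, z up, the work surface at z = 0. Lengths are in m, angles in rad, forces in N, time in s.
With the tool pointing down it reaches from about 0.425 to 0.925 m from the base axis. Payload 6.8 kg.
Tool frame: the origin (TCP) lies midway between the tips of the shut fingers; the grasp point (between the pads) lies 19 mm behind it; z points along the fingers, y is the line along which they close (so a half turn about z gives the same grasp; the last joint's range is limited). The gripper opens to 85 mm and grips with 20 to 120 N. Pads are 22 mm wide; open, the fingers measure 114 mm over their backs; the gripper's body (76 mm by 85 mm) begins 54 mm behind the grasp point. The pads swing forward as they close: fully open they stand 13 mm farther back than shut.
Start: joints at [-1.366, 0.477, 0.022, 1.555, -0.011, 1.109, -0.083], TCP at [0.208, 0.642, 0.199] pointing down, gripper open.
Joint ranges: [-2.96, 2.96], [-0.34, 2.1], [-1.41, 1.46], [0.24, 2.44], [-1.37, 4.51], [0.17, 1.92], [-2.96, 2.96]. Speed limits (rad/s): [2.39, 2.39, 3.14, 3.14, 3.14, 3.14, 3.14].

## Interface

Orientations are given as a rotation vector (axis times angle).
In Python, from bench import r gives the robot as it stands. The module is installed in compiled form; this text tells all that it offers.
- The arm moves only by the tool apply_moves, never from a script. Its argument "rows" is a list of rows, each a list of 6 numbers: the shift along the tool's x, y, z scaled (see below), then the turn, a rotation vector about the tool's x, y, z scaled (see below). A call has 1 to 5 rows; each row is the pose to reach, as a shift and turn from the pose commanded when the call began, along the tool's axes at that moment; what a row does not reach only later rows make up. The controller multiplies each number of a shift by 0.25 m and each number of a turn by 90 degrees. A row lasts 1/8 s, in which the tool goes at most 62.5 mm and 10.7 degrees, less where a joint would pass 70% of its speed; a pose out of reach is approached as far as the arm can. A call with a number of a shift or a turn outside -1 to 1 is refused whole. A call with a gripper value outside its range is refused whole. "claw" is the opening, from 0 (shut) to 1 (fully open), set as the call begins (left out, the last holds). The fingers move at their own pace and stop on an object; "newtons" is the grip in N (left out, the last holds). Time passes only in rows, so rows that repeat a pose let the fingers close. It gives the time, the measured TCP pose, the force, the opening and the grip force at its end, in the units of the state.
- r.get_obs(): the state, without advancing time (a new reading comes with each control period).
- r.grab_frame(name): name is "scene" or "top" or "wrist"; returns a dict with "pixels" (420x560x3 uint8, red, green, blue), "intrinsics" (3x3 intrinsics, pixels), "eye" and "attitude" of the camera in the world. Camera axes: x right, y up, looking along -z (the intrinsics and any distortion apply to the point x, -y, -z); pixel columns grow to the right and rows downward; lengths in m; the calibration is good to about 2 mm. A picture is of the moment at which its call begins. There is no depth.
- r.hand_in(): hands the job in; it is judged then, once.
Trained networks look in a picture, given as the dict that the camera call returned (one of the last four; its "shot" number tells which), for a name from the list of things; names that differ only in an ending like _2 or _b are one class to them, and where a whole thing is asked for, a point or a joint stands for the part that bears it (a point fixed in the world has none). Each returns a list of dicts, best first, with "conf" (0 to 1); they miss things now and then, are a little off and sometimes report something else, mostly with a low value. They report only what shows in the picture. A call takes as long as a camera call. They do not tell look-alikes from the thing itself.
- r.search_frame(picture, thing): "rect" ([left, top, width, height] in pixels, round what is visible of it).
- r.outline_of(picture, thing): "pixels" (420x560 bool, what is visible of it) and "rect" ([left, top, width, height] in pixels, round what is visible of it).
- r.landmark_of(picture, thing): "point" ([column, row] in pixels: a listed point, or the origin of a listed thing).
The state is a dict: "clock": time; "joints": joint angles; "qvel": joint speeds; "tau": joint torques, N m; "tcp_pos": TCP position; "orientation": TCP orientation; "contact_force": force on the tool from outside, world axes, zero at the start; "moment": the same for the moment, N m; "grip_width": finger opening in m; "gripper_force": force on a finger pad.
Only numpy, scipy, OpenCV 4.12 (cv2) and the standard library are available. Lean on these libraries where they do the work, as an engineer would, in place of code of your own. Each camera call takes 0.05 s, during which the arm holds its last target. There are 200 camera calls.

## Task

Lift the rectangular ceramic plate off the wooden bar and prop it lengthwise on the slanted rest, its lower end against the lip, and let go of it there for a moment so its face can be inspected. Then take it again by its upper end and gently, without dropping it, lean it lengthwise in the drying rack: lower end in the middle of the three grooves, roughly centred, its upper part leaning back on the rail, so that it stays there about 20 degrees back from upright. Do not push the bowl, cup or test-tube rack about.

Things in the scene. Friction and masses are not known exactly. Their poses are not given: they have to be found in the camera images.
- plate: Loose flat ceramic plate, pale grey-green slab 160 x 64 x 9 mm, about 0.2 kg. Origin at its centre; x along its length, y its width, z its thickness. Ends and faces are alike: either end may be the lower one. It starts flat on the narrower wooden bar, underside 30 mm above the table, so that its long sides can be taken from above.
- plate_end_a (a point): Centre of the plate's end face at its own +x (80 mm from the centre).
- plate_end_b (a point): Centre of the plate's end face at its own -x (80 mm from the centre).
- trivet: Fixed dark wooden bar under the plate at the start, 110 x 36 x 30 mm high, x along its length. Origin at the centre of its underside.
- rest: Fixed slanted rest, aluminium, on a dark base 70 (x) x 150 (y) x 10 mm. Origin: centre of the base's underside, z up. A 40 mm wide slab slopes up at 45 degrees towards its own +y, face turned up and to -y. It runs 100 mm up from the lip, so a seated plate stands out 60 mm past its top and 12 mm past each side. The lip at the foot is 40 mm wide and stands 14 mm off the slope.
- rest_foot (a point): Point on the slope's face at the inner side of the lip, mid-width: at (0, -55, 30) mm in the rest's frame. A plate seated squarely has its lower end face against the lip here and its centre at (0, -1.6, 89.8) mm in the rest's frame.
- rack: Fixed drying rack. Origin at table height under the middle groove, z up. Wooden base 110 (x) x 120 (y) x 12 mm; four steel bars along x, 8 mm thick, tops at z 20.5 mm, at y -42, -14, 14, 42 mm, leave three grooves 20 mm wide. The rail stands at the +y side. A plate in the middle groove leans towards +y on the rail, 18 to 23 degrees from upright; in the front groove about 34, the rear one 3.
- rack_groove (a point): Middle of the floor of the middle groove, at (0, 0, 12) mm in the rack's frame.
- rack_rail (a point): Middle of the axis of the rack's steel rail, at (0, 41.5, 100) mm in the rack's frame. The rail is 10 mm thick and runs along x, 84 mm clear between its two posts.
- bowl: Bystander: loose pale grey-green ceramic bowl, 124 mm across, 58 mm high. Origin under its centre.
- cup: Bystander: loose pale grey-green ceramic cup, 76 mm across, 85 mm high. Origin under its centre.
- tube_rack: Bystander: loose white block 70 x 130 x 45 mm with capped test tubes standing in it up to 132 mm high. Origin under its centre.
Mind the look-alikes: they are no part of the job. There is more than one size of the plate; the one meant has the size given above. What is shaped like the rest but orange is not meant.

How it is judged:
By the outcome, as a careful person would: the job done as asked, in the order asked, and still so for the second after the job is handed in, with the robot touching nothing.
It also fails if it takes over 66 s, if anything falls off the work surface, if the arm or the gripper's body presses on something with over 40 N, if the wrist force passes 120 N, or if a joint passes its speed limit or range.

## Working session

There is one attempt and no reset: what is moved stays moved. The work goes in short steps, Python scripts to look and compute and a tool call to move; the robot and the scene stay as the last step left them, time stands still between calls to the robot, and variables do not carry over. Pictures are saved under pics/ and viewed, at most 10 in all, crops included, and the job is handed in when it is done.

Besides the shell and the picture viewer there is one more tool, called after "Request:" by a JSON object that holds its "op" and its "data". apply_moves: Moves the arm, as the interface text tells. Its arguments: {"type":"object","properties":{"rows":{"type":"array","items":{"type":"array","items":{"type":"number"}}},"claw":{"type":"number"},"newtons":{"type":"number"}},"required":["rows"]}

```bash
mkdir -p pics; cat > h.py <<'E'
import numpy as np, cv2
from scipy.spatial.transform import Rotation as R
from bench import r
def save(p,n): cv2.imwrite(f'pics/{n}.png',p['pixels'][:,:,::-1])
def cam(p):
    A=np.array(p['attitude'],float)
    if A.size==3: A=R.from_rotvec(A).as_matrix()
    return np.array(p['intrinsics']),np.array(p['eye']),A
def ray(p,uv):
    K,e,A=cam(p); d=np.linalg.inv(K)@[uv[0],uv[1],1]; return e,A@(d*[1,-1,-1])
def atz(p,uv,z):
    e,d=ray(p,uv); return e+d*(z-e[2])/d[2]
def proj(p,X):
    K,e,A=cam(p); c=(np.atleast_2d(X)-e)@A*[1,-1,-1]; q=c@K.T; return q[:,:2]/q[:,2:]
def tri(obs):
    M=np.zeros((3,3));b=np.zeros(3)
    for p,uv in obs:
        e,d=ray(p,uv); d=d/np.linalg.norm(d); P=np.eye(3)-np.outer(d,d); M+=P;b+=P@e
    return np.linalg.solve(M,b)
E
python3 - <<'E'
from h import *
s=r.grab_frame('scene');t=r.grab_frame('top')
print({k:v for k,v in s.items() if k!='pixels'});print({k:v for k,v in t.items() if k!='pixels'})
im=np.zeros((420,1120,3),np.uint8)
save(s,'scene');save(t,'top')
for n in ['plate','rest','rack','trivet','bowl','cup','tube_rack','rest_foot','rack_groove','rack_rail','plate_end_a','plate_end_b']:
  for nm,p in(('s',s),('t',t)):
    print(n,nm,[(np.round(d['point']).tolist(),round(d['conf'],2)) for d in r.landmark_of(p,n)][:4])
print(r.get_obs())
E
```

```text
{'intrinsics': array([[457.37154651,   0.        , 287.44441567],
       [  0.        , 457.37154651, 211.09943153],
       [  0.        ,   0.        ,   1.        ]]), 'eye': array([ 1.36466288, -0.45503456,  0.75345027]), 'attitude': array([0.81650197, 0.51595731, 1.07845274]), 'shot': 1}
{'intrinsics': array([[383.01595523,   0.        , 280.86541032],
       [  0.        , 383.01595523, 210.69668466],
       [  0.        ,   0.        ,   1.        ]]), 'eye': array([ 0.38968978, -0.0801125 ,  1.09751479]), 'attitude': array([ 0.13644817, -0.1066647 , -1.5651477 ]), 'shot': 2}
plate s [([213.0, 191.0], 0.82), ([300.0, 199.0], 0.73)]
plate t [([330.0, 296.0], 0.71), ([163.0, 247.0], 0.7), ([263.0, 239.0], 0.55)]
rest s [([211.0, 250.0], 0.77), ([120.0, 236.0], 0.6), ([296.0, 209.0], 0.36)]
rest t [([431.0, 260.0], 0.85), ([362.0, 219.0], 0.81)]
rack s [([385.0, 182.0], 0.78), ([184.0, 247.0], 0.36)]
rack t [([296.0, 240.0], 0.66)]
trivet s [([298.0, 210.0], 0.44)]
trivet t []
bowl s [([356.0, 277.0], 0.68)]
bowl t [([265.0, 146.0], 0.74)]
cup s [([408.0, 243.0], 0.85)]
cup t [([2
[... 934 characters left out ...]
ray([-1.36610054,  0.47703479,  0.02239788,  1.55542328, -0.01144855,
        1.10930229, -0.08308787]), 'qvel': array([ 1.64542920e-03, -2.21554714e-04, -2.10037041e-04, -9.05707384e-04,
        4.65523183e-04,  2.66159551e-03, -4.29196585e-05]), 'tau': array([-1.19870470e-03, -5.96328843e+01,  1.60561725e+00, -2.81554037e+01,
        1.23876837e-02,  1.61124157e-03, -3.10427993e-05]), 'tcp_pos': array([0.20772052, 0.64224531, 0.19917468]), 'orientation': array([ 4.89309084e-01,  3.10322329e+00, -6.50051452e-05]), 'contact_force': array([-0.17187009,  0.25401888, -0.79700736]), 'moment': array([-0.00754002,  0.03108298, -0.00012694]), 'gripper_force': 0.0, 'grip_width': 0.08591424594109028}
```

View pics/scene.png

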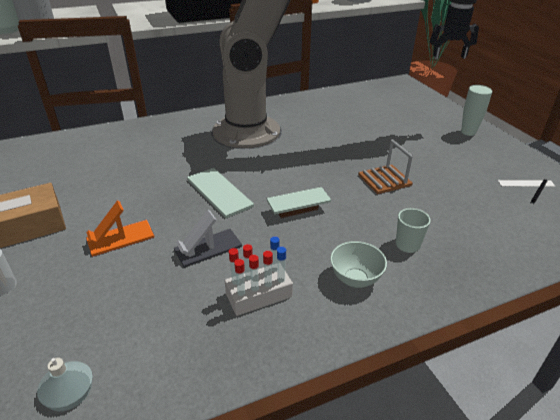

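View pics/top.png

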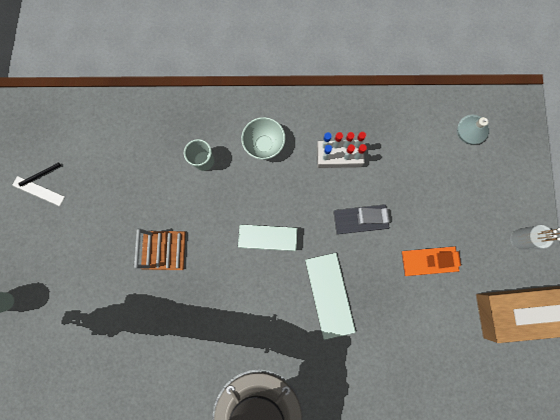

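Plate candidates are scene (299,199)/top (268,237), which is small and raised on a dark bar, and scene (220,192)/top (330,294), which is bigger and lies flat. The first fits the description. Rest candidates are grey at top (362,219) and orange at (431,260). The grey one is meant. The rack is at top (161,250). I'll fit all poses from masks in both views and confirm in a crop.

```bash
cat > fit.py <<'E'
from h import *
from scipy.optimize import minimize
def box(c,s,Rm=np.eye(3)):
    g=np.array([[a,b,d] for a in(-.5,.5) for b in(-.5,.5) for d in(-.5,.5)])*s
    return g@Rm.T+c
R45=R.from_euler('x',45,degrees=True).as_matrix()
foot=np.array([0,-.055,.030])
MOD={'plate':[box([0,0,0],[.16,.064,.009])],
'rest':[box([0,0,.005],[.07,.15,.01]),box(foot+R45@[0,.05,-.004],[.04,.1,.008],R45),box(foot+R45@[0,-.004,.003],[.04,.008,.022],R45)],
'rack':[box([0,0,.006],[.11,.12,.012]),box([0,.0415,.1],[.094,.01,.01]),box([.047,.0415,.05],[.01,.01,.1]),box([-.047,.0415,.05],[.01,.01,.1])]+[box([0,y,.0165],[.11,.008,.008]) for y in(-.042,-.014,.014,.042)]}
S=4
def mask(p,n,q):
    T=R.from_euler('z',q[3]).as_matrix(); m=np.zeros((420*S,560*S),np.uint8)
    for b in MOD[n]:
        uv=proj(p,b@T.T+q[:3]); cv2.fillConvexPoly(m,cv2.convexHull(np.int32(np.round((uv+.5)*S))),1)
    return cv2.resize(m*255,(560,420),interpolation=cv2.INTER_AREA)/255.
def pick(p,n,uv):
    best=[d for d in r.outline_of(p,n) if d['rect'][0]-4<=uv[0]<=d['rect'][0]+d['rect'][2]+4 and d['rect'][1]-4<=uv[1]<=d['rect'][1]+d['rect'][3]+4]
    return best[0]['pixels'].astype(float) if best else None
def fit(n,views,q0,fixz=False):
    q0=np.array(q0,float)
    def f(q):
        if fixz: q=np.r_[q[:2],q0[2],q[2]]
        L=0
        for p,m in views:
            k=mask(p,n,q); L+=1-np.minimum(k,m).sum()/np.maximum(k,m).sum()
        return L
    x=q0[[0,1,3]] if fixz else q0
    st=np.array([.01,.01,.1]) if fixz else np.array([.01,.01,.01,.1])
    for _ in range(3):
        sim=np.vstack([x,x+np.diag(st)]); o=minimize(f,x,method='Nelder-Mead',options=dict(initial_simplex=sim,xatol=1e-4,fatol=1e-4)); x=o.x; st=st/2
    return x,o.fun
E
python3 - <<'E'
from fit import *
s=r.grab_frame('scene');t=r.grab_frame('top')
for n,us,ut,z,yaw in(('plate',(299,199),(268,237),.0345,1.57),('rest',(211,245),(362,219),0,0),('rack',(385,178),(161,250),0,0)):
    v=[(p,pick(p,n,u)) for p,u in((s,us),(t,ut))]
    print(n,[None if m is None else m.sum() for _,m in v]); v=[x for x in v if x[1] is not None]
    q0=np.r_[atz(t,ut,z)[:2],z,yaw]
    print(q0.round(4))
    for fz in(False,True):
        x,e=fit(n,v,q0,fz); print(fz,x.round(4),round(e,3))
    for nn,pt in v: print(proj(nn,[x[0],x[1],z])[0].round(1))
for n,z in(('bowl',0),('cup',0),('tube_rack',0)):
    a=r.landmark_of(s,n); print(n,atz(s,a[0]['point'],z).round(3))
a=s['pixels'][160:280,150:430][:,:,::-1]; cv2.imwrite('pics/crop.png',cv2.resize(a,None,fx=2.8,fy=2.8,interpolation=cv2.INTER_CUBIC))
o=r.get_obs(); print(R.from_rotvec(o['orientation']).as_matrix().round(3))
E
```

```text
plate [np.float64(952.0), np.float64(1271.0)]
[ 0.4815 -0.0241  0.0345  1.57  ]
False [ 0.4813 -0.0225  0.0359  1.517 ] 0.167
True [ 0.4809 -0.0217  1.5129] 0.163
[299.1 200.1]
[267.2 237.2]
rest [np.float64(1898.0), np.float64(1316.0)]
[ 0.537  -0.2927  0.      0.    ]
False [ 0.537  -0.2889  0.003   0.1092] 0.124
True [ 0.5364 -0.2887  0.112 ] 0.147
[208.6 248.9]
[360.6 219.2]
rack [np.float64(1212.0), np.float64(1766.0)]
[0.4465 0.2849 0.     0.    ]
False [ 4.459e-01  2.753e-01 -4.000e-04  3.800e-03] 0.265
True [ 0.4457  0.2747 -0.0142] 0.268
[384.1 180.5]
[164.5 250.3]
bowl [ 0.768 -0.017 -0.   ]
cup [0.715 0.179 0.   ]
tube_rack [ 0.726 -0.226  0.   ]
[[-0.951  0.308 -0.   ]
 [ 0.308  0.951  0.   ]
 [ 0.     0.    -1.   ]]
```

View pics/crop.png

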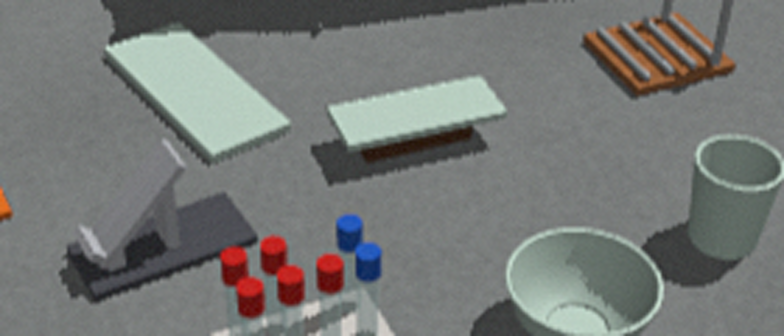

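The crop confirms it: the raised plate on the dark bar at crop (418,110) is the one meant, and the grey rest is at (150,200). The larger plate at (195,95) lies on the table and is not meant. Next is a move helper.

```bash
cat > mv.py <<'E'
from h import *
def tool(yaw,tilt=0.):
    """tool y (closing) along heading yaw (rad); tilted by tilt (deg) about it (plate rising to +y when >0)"""
    y=np.array([np.cos(yaw),np.sin(yaw),0]); z=np.array([0,0,-1.]); M=np.c_[np.cross(y,z),y,z]
    return R.from_rotvec(y*np.radians(tilt))*R.from_matrix(M)
def go(targets):
    """rows for a chain of (pos,Rot): shift and turn from present pose"""
    o=r.get_obs(); p=o['tcp_pos']; Q=R.from_rotvec(o['orientation'])
    print('now',p.round(4),'q',o['joints'].round(2),'F',o['contact_force'].round(1),'w',round(o['grip_width'],4),'t',o['clock'])
    for P,G in targets:
        d=Q.inv().apply(np.array(P)-p)/.25; w=(Q.inv()*G).as_rotvec()/(np.pi/2)
        print(np.r_[d,w].round(3).tolist())
        n=max(np.linalg.norm(d)*.25/.0625,np.linalg.norm(w)*90/10.7);print('  rows needed',round(n,1),' |F step rel to start')
E
python3 - <<'E'
from mv import *
go([([.33,.52,.22],tool(.9)),([.42,.42,.22],tool(.6))])
E
```

```text
now [0.2077 0.6423 0.1992] q [-1.37  0.48  0.02  1.56 -0.01  1.11 -0.08] F [0.2 0.1 0.7] w 0.0852 t 1.85
[-0.616, -0.315, -0.083, 0.0, -0.0, 0.228]
  rows needed 2.8  |F step rel to start
[-1.082, -0.585, -0.083, 0.0, -0.0, 0.419]
  rows needed 4.9  |F step rel to start
```

Request:
{"op": "apply_moves", "data": {"rows": [[-0.22,-0.12,-0.08,0,0,0.09],[-0.44,-0.24,-0.08,0,0,0.18],[-0.66,-0.36,-0.08,0,0,0.27],[-0.85,-0.46,-0.08,0,0,0.36],[-1.0,-0.55,-0.08,0,0,0.42]], "claw": 1, "newtons": 40}}

```text
clock: 2.48
tcp_pos: [0.4053, 0.4322, 0.2195]
orientation: [1.476, 2.772, 0.001]
contact_force: [-0.5, 0.1, -1.1]
grip_width: 0.0852
gripper_force: 0.0
```

```bash
python3 - <<'E'
from mv import *
go([([.49,.23,.22],tool(.27))])
E
```

```text
now [0.4053 0.4322 0.2195] q [-1.11  0.32  0.24  1.75 -0.08  1.08 -0.25] F [-0.5  0.1 -1.1] w 0.0852 t 2.475
[-0.86, -0.17, -0.002, 0.0, 0.0, 0.205]
  rows needed 3.5  |F step rel to start
```

Request:
{"op": "apply_moves", "data": {"rows": [[-0.2,-0.04,0,0,0,0.05],[-0.42,-0.08,0,0,0,0.1],[-0.64,-0.12,0,0,0,0.15],[-0.86,-0.17,0,0,0,0.205]]}}

```text
clock: 2.98
tcp_pos: [0.4899, 0.2313, 0.2195]
orientation: [1.898, 2.504, 0.001]
contact_force: [0.5, 0.5, -0.8]
grip_width: 0.0856
gripper_force: 0.0
```

```bash
python3 - <<'E'
from mv import *
go([([.481,-.022,.2],tool(-.057))])
E
```

```text
now [0.4899 0.2313 0.2195] q [-0.88  0.24  0.39  1.87 -0.11  1.04 -0.18] F [ 0.5  0.5 -0.8] w 0.0856 t 2.975
[-0.966, -0.308, 0.077, 0.0, -0.0, 0.211]
  rows needed 4.1  |F step rel to start
```

Request:
{"op": "apply_moves", "data": {"rows": [[-0.22,-0.07,0.02,0,0,0.05],[-0.45,-0.14,0.04,0,0,0.1],[-0.7,-0.22,0.06,0,0,0.16],[-0.966,-0.308,0.077,0,0,0.211]]}}

```text
clock: 3.48
tcp_pos: [0.4813, -0.0113, 0.2008]
orientation: [2.284, 2.156, 0.002]
contact_force: [1.8, -0.8, 0.4]
grip_width: 0.0855
gripper_force: 0.0
```

```bash
python3 - <<'E'
from fit import *
from mv import go
go([])
w=r.grab_frame('wrist');s=r.grab_frame('scene')
print(w['eye'],cam(w)[2].round(3))
save(w,'w1')
print(proj(w,[.481,-.022,.0345]))
v=[(p,pick(p,'plate',proj(p,[.481,-.022,.0345])[0])) for p in(w,s)]
for p,m in v: print(None if m is None else m.sum())
x,e=fit('plate',[a for a in v if a[1] is not None],[.481,-.022,.0345,1.513]);print(x.round(4),e)
x,e=fit('plate',v[:1],[.481,-.022,.0345,1.513],True);print(x.round(4),e)
E
```

```text
now [ 0.4813 -0.0113  0.2008] q [-0.62  0.16  0.58  2.03 -0.11  0.98 -0.04] F [ 1.8 -0.8  0.4] w 0.0855 t 3.475
[0.4855361  0.07234911 0.37618145] [[ 0.998  0.054  0.018]
 [-0.057  0.944  0.326]
 [ 0.    -0.327  0.945]]
[[278.8502151 187.9839202]]
8353.0
965.0
[ 0.4796 -0.0232  0.0348  1.5151] 0.0961919939753978
[ 0.4798 -0.0236  1.5132] 0.019097223029794996
```

View pics/w1.png

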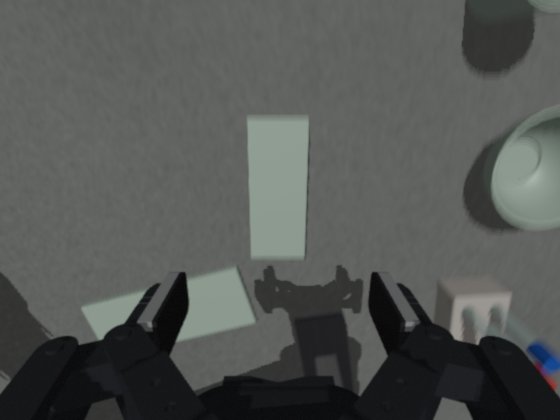

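The wrist view shows the plate square in view, about (248–308, 115–260), with the bigger plate at (165,305). The fit is tight: centre (0.480,−0.0236), yaw 1.513, z 0.035.

```bash
cat >> mv.py <<'E'
def grasp(c,yaw,tilt,back=.026):
    G=tool(yaw,tilt); return np.array(c)+G.apply([0,0,back]),G
E
python3 - <<'E'
from mv import *
go([grasp([.4798,-.0236,.10],-.058,-15),grasp([.4798,-.0236,.036],-.058,-15)])
E
```

```text
now [ 0.4814 -0.0104  0.2008] q [-0.62  0.16  0.57  2.03 -0.11  0.98 -0.05] F [-0.3  0.5  0.7] w 0.0857 t 3.675
[-0.08, -0.004, 0.504, 0.0, -0.167, 0.0]
  rows needed 2.0  |F step rel to start
[-0.08, -0.004, 0.76, 0.0, -0.167, 0.0]
  rows needed 3.1  |F step rel to start
```

Request:
{"op": "apply_moves", "data": {"rows": [[-0.08,-0.004,0.2,0,-0.08,0],[-0.08,-0.004,0.4,0,-0.167,0],[-0.08,-0.004,0.5,0,-0.167,0],[-0.08,-0.004,0.5,0,-0.167,0]]}}

```text
clock: 4.18
tcp_pos: [0.4783, -0.0276, 0.0741]
orientation: [2.137, 2.032, -0.288]
contact_force: [-0.2, -0.1, -0.0]
grip_width: 0.0855
gripper_force: 0.0
```

```bash
python3 - <<'E'
from mv import *
go([grasp([.4798,-.0236,.036],-.058,-15)])
E
```

```text
now [ 0.4783 -0.0276  0.0741] q [-0.72  0.41  0.56  2.14  0.06  0.71 -0.28] F [-0.2 -0.1 -0. ] w 0.0855 t 4.175
[0.056, 0.006, 0.247, -0.001, 0.001, 0.005]
  rows needed 1.0  |F step rel to start
```

Request:
{"op": "apply_moves", "data": {"rows": [[0.028,0.006,0.12,0,0,0.005],[0.056,0.006,0.22,0,0,0.005],[0.056,0.006,0.247,0,0,0.005],[0.056,0.006,0.247,0,0,0.005]]}}

```text
clock: 4.68
tcp_pos: [0.4814, -0.032, 0.0133]
orientation: [2.149, 2.017, -0.28]
contact_force: [0.5, -0.5, -1.4]
grip_width: 0.0856
gripper_force: 0.0
```

Request:
{"op": "apply_moves", "data": {"rows": [[0,0,0,0,0,0],[0,0,0,0,0,0],[0,0,0,0,0,0],[0,0,0,0,0,0],[0,0,0,0,0,0]], "claw": 0, "newtons": 50}}

```text
clock: 5.3
tcp_pos: [0.4807, -0.032, 0.0124]
orientation: [2.149, 2.017, -0.281]
contact_force: [0.5, -0.3, -0.7]
grip_width: -0.0
gripper_force: 0.0
```

```bash
python3 - <<'E'
from mv import *
go([])
E
```

```text
now [ 0.4807 -0.032   0.0124] q [-0.66  0.54  0.51  2.17  0.    0.57 -0.27] F [ 0.5 -0.3 -0.7] w -0.0 t 5.3
```

```bash
python3 - <<'E'
from mv import *
w=r.grab_frame('wrist');s=r.grab_frame('scene')
a=s['pixels'][100:260,180:420][:,:,::-1]
b=cv2.resize(a,(600,400),interpolation=cv2.INTER_CUBIC); 
c=cv2.resize(w['pixels'][:,:,::-1],(267,200))
o=np.zeros((600,600,3),np.uint8);o[:400]=b;o[400:,:267]=c
cv2.imwrite('pics/chk.png',o)
E
```

```text
(no output)
```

View pics/chk.png

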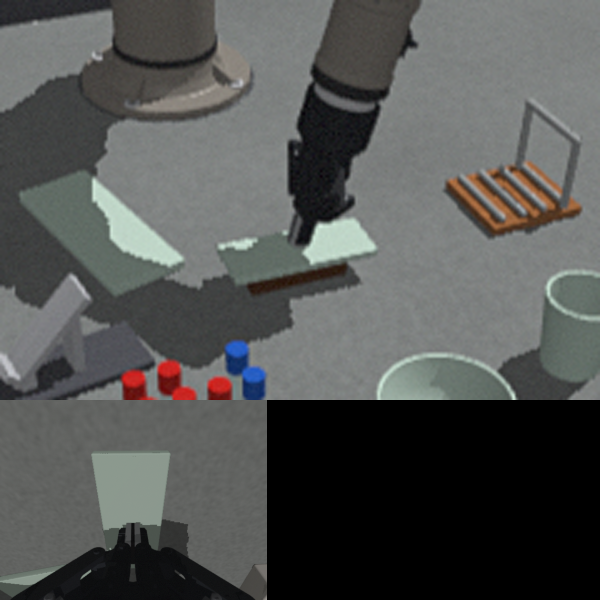

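The picture shows the fingers shut on top of the plate, tips at scene pixel (299,196). The reported TCP z of 0.012 would put them inside it, so I'll check the geometry.

```bash
python3 - <<'E'
from fit import *
from mv import go
w=r.grab_frame('wrist');s=r.grab_frame('scene');t=r.grab_frame('top')
o=r.get_obs();p=o['tcp_pos'];Q=R.from_rotvec(o['orientation'])
z=Q.apply([0,0,1]);print(p,z)
for k in(0,-.02,-.04,-.06): print(k,proj(s,p+k*z).round(1),proj(w,p+k*z).round(1),proj(t,p+k*z).round(1))
print('wrist cam in tool',Q.inv().apply(w['eye']-p))
for c in(s,w):
  m=pick(c,'plate',proj(c,[.48,-.023,.0345])[0]); print(m.sum(), None if m is None else cv2.boundingRect(m.astype(np.uint8)))
b=np.hstack([w['pixels'][250:420,180:400],]);
a=cv2.resize(b[:,:,::-1],None,fx=2,fy=2); c=cv2.resize(s['pixels'][150:240,240:360][:,:,::-1],(440,330),interpolation=cv2.INTER_CUBIC)
d=np.vstack([a[:270],c]);cv2.imwrite('pics/chk2.png',d)
for n in('plate','trivet'):
  print(n,[(d['rect'],round(d['conf'],2)) for d in r.outline_of(s,n)])
E
```

```text
[ 0.48071709 -0.03200851  0.01231283] [-0.01439016 -0.25898272 -0.96577475]
0 [[295.3 207.7]] [[279.  244.2]] [[271.2 238. ]]
-0.02 [[297.3 201.5]] [[279.1 260.2]] [[269.  237.3]]
-0.04 [[299.4 195.2]] [[279.1 280. ]] [[266.8 236.6]]
-0.06 [[301.4 188.8]] [[279.3 305.3]] [[264.5 235.8]]
wrist cam in tool [ 0.08374714 -0.00048132 -0.17510303]
896.0 (267, 188, 64, 26)
25193.0 (192, 106, 166, 248)
plate [([185.0, 169.2, 70.2, 49.3], 0.85), ([266.2, 189.1, 63.7, 26.4], 0.66)]
trivet []
```

View pics/chk2.png

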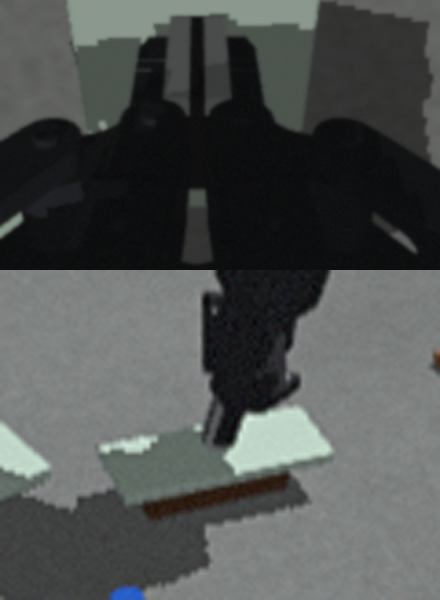

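Request:
{"op": "apply_moves", "data": {"rows": [[0,0,-0.08,0,0,0],[0,0,-0.16,0,0,0],[0,0,-0.24,0,0,0],[0,0,-0.32,0,0,0],[0,0,-0.32,0,0,0]]}}

```text
clock: 6.38
tcp_pos: [0.4829, -0.0106, 0.0905]
orientation: [2.148, 2.018, -0.277]
contact_force: [-0.1, -1.0, -1.0]
grip_width: -0.0
gripper_force: 0.0
```

```bash
python3 - <<'E'
from fit import *
from mv import go
go([])
w=r.grab_frame('wrist');s=r.grab_frame('scene')
o=r.get_obs();p=o['tcp_pos'];Q=R.from_rotvec(o['orientation']);z=Q.apply([0,0,1])
c=s['pixels'][130:230,230:370].copy()
f=4
c=cv2.resize(c[:,:,::-1],None,fx=f,fy=f,interpolation=cv2.INTER_CUBIC)
for k in(0,-.02,-.04):
  u=(proj(s,p+k*z)[0]-[230,130]+.5)*f; cv2.circle(c,tuple(np.int32(u)),3,(0,0,255),1)
d=cv2.resize(w['pixels'][:,:,::-1],(240,180)); 
for k in(0,-.02,-.04):
  u=(proj(w,p+k*z)[0]+.5)*240/560; cv2.circle(d,tuple(np.int32(u)),2,(0,0,255),1)
out=np.zeros((600,560,3),np.uint8);out[:400]=c;out[400:580,:240]=d
cv2.imwrite('pics/chk3.png',out)
m=pick(w,'plate',proj(w,[.48,-.023,.0345])[0])
print(m.sum() if m is not None else None)
m2=pick(s,'plate',(299,200))
print(fit('plate',[(w,m)],[.48,-.023,.0345,1.513],True), fit('plate',[(w,m),(s,m2)],[.48,-.023,.0345,1.513]))
E
```

```text
now [ 0.4829 -0.0106  0.0905] q [-0.76  0.39  0.58  2.12  0.06  0.76 -0.32] F [-0.1 -1.  -1. ] w -0.0 t 6.375
14588.0
(array([ 0.47989694, -0.02365586,  1.51613835]), np.float64(0.09453976602839476)) (array([ 0.47992071, -0.02299448,  0.03467748,  1.51865382]), np.float64(0.14672958105680245))
```

View pics/chk3.png

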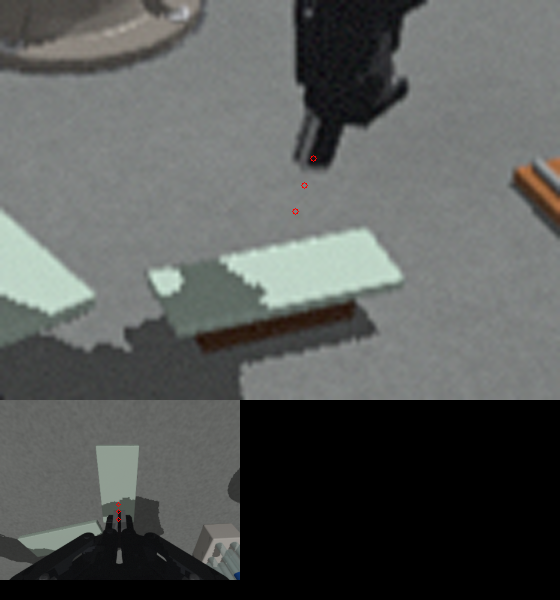

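```bash
python3 - <<'E'
from fit import *
w=r.grab_frame('wrist');s=r.grab_frame('scene')
o=r.get_obs();p=o['tcp_pos'];Q=R.from_rotvec(o['orientation'])
for x in(-.011,0,.011):
  print(x,[(k,proj(w,p+Q.apply([x,0,k]))[0].round(0).tolist(),proj(s,p+Q.apply([x,0,k]))[0].round(1).tolist()) for k in(0,-.01,-.02,-.03,-.04)])
g=w['pixels'].astype(int).sum(2)
print([ (row,g[row,270:290:3].tolist()) for row in range(240,280,3)])
h=s['pixels'].astype(int).sum(2); print(h[160:178,300:318:2])
print(o)
E
```

```text
-0.011 [(0, [279.0, 260.0], [299.5, 182.3]), (-0.01, [279.0, 269.0], [300.6, 179.0]), (-0.02, [279.0, 278.0], [301.7, 175.6]), (-0.03, [279.0, 288.0], [302.7, 172.3]), (-0.04, [279.0, 299.0], [303.8, 168.9])]
0 [(0, [279.0, 244.0], [303.3, 182.4]), (-0.01, [279.0, 252.0], [304.4, 179.2]), (-0.02, [279.0, 260.0], [305.5, 175.8]), (-0.03, [279.0, 270.0], [306.5, 172.5]), (-0.04, [279.0, 280.0], [307.6, 169.1])]
0.011 [(0, [279.0, 227.0], [307.1, 182.6]), (-0.01, [279.0, 234.0], [308.1, 179.3]), (-0.02, [279.0, 242.0], [309.2, 176.0]), (-0.03, [279.0, 250.0], [310.3, 172.7]), (-0.04, [279.0, 260.0], [311.4, 169.4])]
[(240, [245, 247, 346, 380, 248, 247, 246]), (243, [250, 248, 246, 245, 247, 247, 248]), (246, [248, 245, 248, 247, 245, 246, 246]), (249, [248, 246, 248, 248, 246, 248, 249]), (252, [246, 246, 248, 248, 246, 249, 247]), (255, [245, 248, 248, 247, 245, 245, 245]), (258, [210, 211, 104, 101, 189, 208, 207]), (261, [232, 233, 72, 45, 194, 230, 232]), (264, [232, 228, 54, 46, 183, 233, 233]), (267, [233, 230, 56, 44, 183, 232, 232]), (270, [232, 231, 60, 48, 181, 233, 231]), (2
[... 849 characters left out ...]
ts': array([-0.76157584,  0.39515484,  0.57761481,  2.12153292,  0.06027538,
        0.7568391 , -0.32094096]), 'qvel': array([ 1.24031059e-03, -8.74054900e-05,  1.33194397e-03, -2.49575035e-03,
        7.68253363e-04,  2.65098595e-03,  3.53276892e-04]), 'tau': array([-4.54094389e-02, -3.87549019e+01,  6.81622759e+00, -1.91551495e+01,
        7.13302251e-01,  3.33415763e-01,  1.98865782e-03]), 'tcp_pos': array([ 0.48132156, -0.01163018,  0.0889664 ]), 'orientation': array([ 2.14915232,  2.0173411 , -0.28350663]), 'contact_force': array([ 0.71896172,  0.33109254, -0.21280125]), 'moment': array([ 0.30842295, -0.01081025,  0.0115246 ]), 'gripper_force': 0.0, 'grip_width': 5.892358729159103e-05}
```

Both views put the true shut tips about 34 mm behind the reported TCP along tool z: scene tip row 172 against 182, wrist 257 against 227. The reported tool length is off by that much, so I'll use 60 mm from grasp point to reported TCP.

```bash
sed -i 's/back=.026/back=.060/' mv.py; python3 - <<'E'
from mv import *
go([grasp([.4798,-.0236,.075],-.057,-15),grasp([.4798,-.0236,.036],-.057,-15)])
E
```

```text
now [ 0.4813 -0.0116  0.089 ] q [-0.76  0.4   0.58  2.12  0.06  0.76 -0.32] F [ 0.7  0.3 -0.2] w 0.0001 t 6.675
[-0.032, -0.003, 0.306, -0.001, 0.001, -0.004]
  rows needed 1.2  |F step rel to start
[0.009, -0.003, 0.457, -0.001, 0.001, -0.004]
  rows needed 1.8  |F step rel to start
```

Request:
{"op": "apply_moves", "data": {"rows": [[0,0,0,0,0,0],[0,0,0,0,0,0],[0,0,0,0,0,0],[-0.015,-0.003,0.1,0,0,-0.004],[-0.032,-0.003,0.2,0,0,-0.004]], "claw": 1}}

```text
clock: 7.3
tcp_pos: [0.4803, -0.0317, 0.043]
orientation: [2.142, 2.025, -0.281]
contact_force: [-0.2, -0.3, -0.4]
grip_width: 0.0853
gripper_force: 0.0
```

```bash
python3 - <<'E'
from mv import *
go([grasp([.4798,-.0236,.036],-.057,-15)])
E
```

```text
now [ 0.4803 -0.0317  0.043 ] q [-0.69  0.48  0.54  2.16  0.03  0.63 -0.26] F [-0.2 -0.3 -0.4] w 0.0853 t 7.3
[0.038, -0.004, 0.259, 0.001, -0.0, 0.0]
  rows needed 1.0  |F step rel to start
```

Request:
{"op": "apply_moves", "data": {"rows": [[0.02,-0.004,0.07,0,0,0],[0.038,-0.004,0.14,0,0,0],[0.038,-0.004,0.2,0,0,0],[0.038,-0.004,0.25,0,0,0],[0.038,-0.004,0.25,0,0,0]]}}

```text
clock: 7.92
tcp_pos: [0.4779, -0.0395, -0.02]
orientation: [2.144, 2.024, -0.285]
contact_force: [-0.3, -0.3, 0.4]
grip_width: 0.0856
gripper_force: 0.0
```

Request:
{"op": "apply_moves", "data": {"rows": [[0,0,0,0,0,0],[0,0,0,0,0,0],[0,0,0,0,0,0],[0,0,0,0,0,0],[0,0,0,0,0,0]], "claw": 0, "newtons": 50}}

```text
clock: 8.55
tcp_pos: [0.4791, -0.0386, -0.0188]
orientation: [2.143, 2.024, -0.281]
contact_force: [-1.7, 1.3, 6.9]
grip_width: 0.0632
gripper_force: 54.6
```

```bash
python3 - <<'E'
from mv import *
go([])
E
```

```text
now [ 0.4791 -0.0386 -0.0188] q [-0.62  0.59  0.48  2.18 -0.02  0.49 -0.24] F [-1.7  1.3  6.9] w 0.0632 t 8.55
```

```bash
cat >> mv.py <<'E'
import json
Rz=lambda a:R.from_euler('z',a); Rx=lambda d:R.from_euler('x',d,degrees=True)
def hold(c,Rp):  # store plate in tool
    o=r.get_obs();Q=R.from_rotvec(o['orientation'])
    json.dump([Q.inv().apply(np.array(c)-o['tcp_pos']).tolist(),(Q.inv()*Rp).as_rotvec().tolist()],open('hold.json','w'))
def held():
    a,b=json.load(open('hold.json'));o=r.get_obs();Q=R.from_rotvec(o['orientation'])
    return o['tcp_pos']+Q.apply(a),Q*R.from_rotvec(b)
def forplate(c,Rp):
    a,b=json.load(open('hold.json'));Q=Rp*R.from_rotvec(b).inv(); return np.array(c)-Q.apply(a),Q
REST=np.array([.537,-.289,0]);RESTY=.11
RACK=np.array([.446,.275,0]);RACKY=0.
def onrest(up=0.,off=0.,tilt=45,dx=0.):
    """plate pose on the rest: up along slope from seated, off away from the face"""
    c=np.array([dx,-.055,.030])+Rx(45).apply([0,.08+up,.0045+off])
    return REST+Rz(RESTY).apply(c), Rz(RESTY)*Rx(tilt)*Rz(np.pi/2)
E
python3 - <<'E'
from mv import *
hold([.4798,-.0236,.0345],Rz(1.513))
c,P=held()
go([forplate(c+[0,0,.16],P), forplate([.53,-.2,.2],Rz(.05)*Rx(20)*Rz(np.pi/2))])
E
```

```text
now [ 0.4791 -0.0386 -0.0188] q [-0.62  0.59  0.48  2.18 -0.02  0.49 -0.24] F [-1.7  1.3  6.9] w 0.0632 t 8.55
[-0.166, 0.001, -0.618, -0.0, 0.0, -0.0]
  rows needed 2.6  |F step rel to start
[-0.765, 0.24, -0.472, -0.006, 0.222, -0.068]
  rows needed 3.7  |F step rel to start
```

Request:
{"op": "apply_moves", "data": {"rows": [[-0.02,0,-0.08,0,0,0],[-0.06,0,-0.22,0,0,0],[-0.1,0,-0.36,0,0,0],[-0.14,0,-0.5,0,0,0],[-0.166,0,-0.618,0,0,0]]}}

```text
clock: 9.18
tcp_pos: [0.4783, -0.0388, 0.1418]
orientation: [2.143, 2.024, -0.281]
contact_force: [0.5, 0.9, -2.7]
grip_width: 0.0632
gripper_force: 56.8
```

```bash
python3 - <<'E'
from fit import *
import mv
from mv import *
# check held plate and refit rest with masks averaged
s=r.grab_frame('scene');t=r.grab_frame('top')
c,P=held(); print('held',c.round(4))
MODp=MOD['plate'][0]
for p,n in((s,'s'),(t,'t')):
    uv=proj(p,P.apply(MODp)+c); m=pick(p,'plate',proj(p,c)[0])
    k=np.zeros((420,560),np.uint8);cv2.fillConvexPoly(k,cv2.convexHull(np.int32(np.round(uv))),1)
    if m is not None: print(n,cv2.boundingRect(k),cv2.boundingRect(m.astype(np.uint8)), np.minimum(k,m).sum()/np.maximum(k,m).sum())
vs=[(p,pick(p,'rest',proj(p,[.537,-.289,.03])[0])) for p in(s,t)]
print([m.sum() for _,m in vs])
for fz in (0,1): print(fit('rest',vs,[.537,-.289,0,.11],fz))
print(fit('rest',vs[1:],[.537,-.289,0,.11],1),fit('rest',vs[:1],[.537,-.289,0,.11],1))
go([forplate([.53,-.2,.2],Rz(.05)*Rx(20)*Rz(np.pi/2)),forplate(*onrest(.03,.04))])
E
```

```text
held [ 0.4808 -0.0234  0.1963]
s (265, 134, 72, 28) (266, 137, 69, 23) 0.6446917808219178
t (229, 216, 71, 32) (264, 218, 34, 28) 0.4416452442159383
[np.float64(1820.0), np.float64(1272.0)]
(array([ 0.53635678, -0.28744391,  0.00271756,  0.11179198]), np.float64(0.16980222372760367))
(array([ 0.53601198, -0.28862999,  0.10734804]), np.float64(0.18401331929717235))
(array([ 0.53768831, -0.28706012,  0.122919  ]), np.float64(0.05397101806167537)) (array([ 0.53384369, -0.28895876,  0.14707892]), np.float64(0.09653623605383455))
now [ 0.4775 -0.0388  0.1395] q [-0.76  0.3   0.63  2.1   0.11  0.86 -0.29] F [-1.   0.1 -3.1] w 0.0629 t 9.475
[-0.6, 0.245, 0.139, -0.008, 0.223, -0.068]
  rows needed 2.7  |F step rel to start
[-0.831, 0.283, 0.424, 0.012, 0.5, -0.108]
  rows needed 4.3  |F step rel to start
```

```bash
sed -i 's/^REST=.*/REST=np.array([.5365,-.288,0]);RESTY=.115/' mv.py; python3 - <<'E'
from mv import *
go([forplate([.53,-.2,.2],Rz(.05)*Rx(20)*Rz(np.pi/2)),forplate(*onrest(.04,.06))])
E
```

```text
now [ 0.4775 -0.0388  0.1395] q [-0.76  0.3   0.63  2.1   0.11  0.86 -0.29] F [-1.   0.1 -3.1] w 0.0629 t 9.475
[-0.6, 0.245, 0.139, -0.008, 0.223, -0.068]
  rows needed 2.7  |F step rel to start
[-0.877, 0.285, 0.349, 0.012, 0.499, -0.111]
  rows needed 4.3  |F step rel to start
```

Request:
{"op": "apply_moves", "data": {"rows": [[-0.2,0.08,0.046,0,0.075,-0.02],[-0.4,0.16,0.092,0,0.15,-0.045],[-0.6,0.24,0.139,0,0.223,-0.068],[-0.7,0.26,0.2,0,0.32,-0.08],[-0.79,0.27,0.27,0.006,0.41,-0.095]]}}

```text
clock: 10.1
tcp_pos: [0.5351, -0.2517, 0.1259]
orientation: [-1.908, -2.093, -0.379]
contact_force: [1.6, 0.9, -2.5]
grip_width: 0.0633
gripper_force: 56.7
```

```bash
python3 - <<'E'
from mv import *
go([forplate(*onrest(.04,.06))])
print(held()[0],onrest(.04,.06)[0])
E
```

```text
now [ 0.5351 -0.2517  0.1259] q [ 0.24  0.6   0.41  1.68 -0.56  1.24  0.98] F [ 1.6  0.9 -2.5] w 0.0633 t 10.1
[-0.113, -0.008, 0.013, 0.007, 0.086, -0.013]
  rows needed 0.7  |F step rel to start
[ 0.53675433 -0.27187418  0.1774468 ] [ 0.5383079 -0.3036515  0.1604612]
```

Request:
{"op": "apply_moves", "data": {"rows": [[-0.06,-0.004,0.007,0.004,0.045,-0.007],[-0.113,-0.008,0.013,0.007,0.086,-0.013],[-0.113,-0.008,0.013,0.007,0.086,-0.013]]}}

```text
clock: 10.48
tcp_pos: [0.5321, -0.2778, 0.1093]
orientation: [-1.812, -2.018, -0.474]
contact_force: [-0.2, 0.7, -3.4]
grip_width: 0.0631
gripper_force: 56.8
```

```bash
python3 - <<'E'
from fit import *
from mv import *
s=r.grab_frame('scene');t=r.grab_frame('top')
c,P=held();print(c,onrest(.04,.06)[0])
go([forplate(*onrest(.03,.015)),forplate(*onrest(.012,.003)),forplate(*onrest(0,0))])
def draw(p,n,o,sz,f):
    im=cv2.resize(p['pixels'][o[1]:o[1]+sz[1],o[0]:o[0]+sz[0]][:,:,::-1],None,fx=f,fy=f,interpolation=cv2.INTER_CUBIC)
    def poly(X,col):
        u=(proj(p,X)-o+.5)*f
        for i in range(8):
            for j in range(i):
                if bin(i^j).count('1')==1: cv2.line(im,tuple(np.int32(u[i])),tuple(np.int32(u[j])),col,1)
    poly(P.apply(MOD['plate'][0])+c,(0,0,255))
    for b in MOD['rest']: poly(Rz(RESTY).apply(b)+REST,(0,255,255))
    return im
a=draw(s,'s',np.array([160,150]),(130,130),4);b=draw(t,'t',np.array([320,170]),(90,90),3)
o=np.zeros((520,790,3),np.uint8);o[:,:520]=a;o[:270,520:]=b
cv2.imwrite('pics/hov.png',o)
E
```

```text
[ 0.53699293 -0.30163212  0.16011249] [ 0.5383079 -0.3036515  0.1604612]
now [ 0.5339 -0.275   0.1117] q [ 0.35  0.7   0.38  1.57 -0.6   1.37  1.07] F [ 0.7  1.3 -2.1] w 0.0631 t 10.575
[0.003, 0.005, 0.179, -0.002, 0.003, -0.002]
  rows needed 0.7  |F step rel to start
[-0.054, 0.006, 0.244, -0.002, 0.003, -0.002]
  rows needed 1.0  |F step rel to start
[-0.097, 0.006, 0.268, -0.002, 0.003, -0.002]
  rows needed 1.1  |F step rel to start
```

View pics/hov.png

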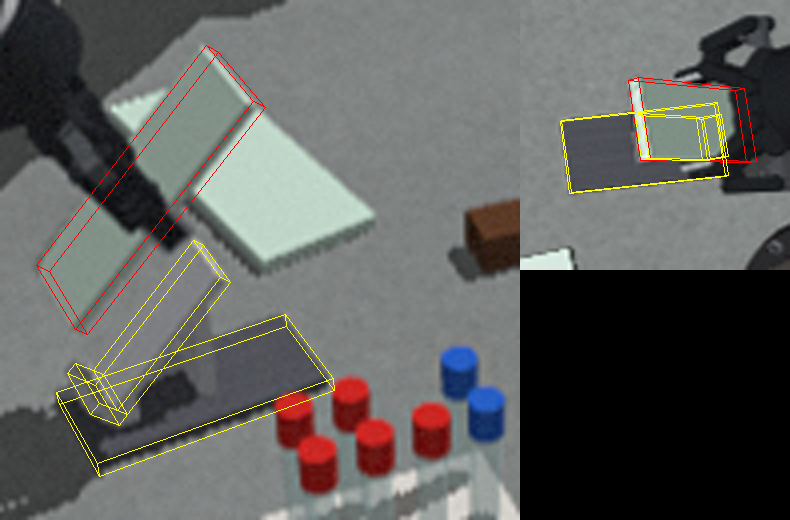

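The overlay shows the held plate's wireframe and the rest model (yellow) both matching the image: plate at (150,190), rest at (195,370). Descending to the slope.

Request:
{"op": "apply_moves", "data": {"rows": [[0.003,0.005,0.09,0,0.003,0],[0.003,0.005,0.179,0,0.003,0],[-0.03,0.006,0.215,0,0.003,0],[-0.054,0.006,0.238,0,0.003,0],[-0.054,0.006,0.238,0,0.003,0]]}}

```text
clock: 11.2
tcp_pos: [0.5336, -0.2584, 0.0542]
orientation: [-1.806, -2.021, -0.481]
contact_force: [1.6, -0.6, -1.6]
grip_width: 0.0629
gripper_force: 56.7
```

```bash
python3 - <<'E'
from mv import *
import time
o=[r.get_obs() for _ in range(3)]
go([forplate(*onrest(0,0))])
c=held()[0]; d=Rx(45).inv().apply(Rz(RESTY).inv().apply(c-onrest()[0]));print('rel rest (x,up,off) mm',d*1000)
E
```

```text
now [ 0.5336 -0.2584  0.0542] q [ 0.34  0.76  0.35  1.62 -0.64  1.27  1.11] F [ 1.6 -0.6 -1.6] w 0.0629 t 11.2
[-0.041, -0.001, 0.036, -0.001, 0.001, -0.002]
  rows needed 0.2  |F step rel to start
rel rest (x,up,off) mm [ 0.44732068 12.18212482  5.96988117]
```

Request:
{"op": "apply_moves", "data": {"rows": [[-0.007,-0.001,0.007,0,0,0],[-0.014,-0.001,0.014,0,0,0],[-0.021,-0.001,0.02,0,0,0],[-0.021,-0.001,0.02,0,0,0]]}}

```text
clock: 11.7
tcp_pos: [0.5337, -0.26, 0.0476]
orientation: [-1.805, -2.022, -0.482]
contact_force: [0.2, -0.5, -3.0]
grip_width: 0.063
gripper_force: 56.7
```

Request:
{"op": "apply_moves", "data": {"rows": [[-0.007,0,0.006,0,0,0],[-0.014,0,0.011,0,0,0],[-0.014,0,0.011,0,0,0]]}}

```text
clock: 12.08
tcp_pos: [0.5339, -0.2618, 0.0434]
orientation: [-1.806, -2.022, -0.482]
contact_force: [-0.8, -0.4, -2.9]
grip_width: 0.0629
gripper_force: 56.8
```

```bash
python3 - <<'E'
from mv import *
go([forplate(*onrest(0,0))])
c=held()[0]; d=Rx(45).inv().apply(Rz(RESTY).inv().apply(c-onrest()[0]));print('rel rest (x,up,off) mm',d*1000)
E
```

```text
now [ 0.5339 -0.2618  0.0434] q [ 0.35  0.78  0.35  1.62 -0.64  1.26  1.12] F [-0.8 -0.4 -2.9] w 0.0629 t 12.075
[-0.007, -0.001, 0.005, -0.001, 0.001, -0.002]
  rows needed 0.0  |F step rel to start
rel rest (x,up,off) mm [0.38724834 2.11255075 0.77206059]
```

Request:
{"op": "apply_moves", "data": {"rows": [[0.001,0,0.004,0,0,0],[0.002,0,0.008,0,0,0],[0.002,0,0.008,0,0,0]]}}

```text
clock: 12.45
tcp_pos: [0.534, -0.2619, 0.0432]
orientation: [-1.808, -2.023, -0.482]
contact_force: [-1.5, -2.9, 6.0]
grip_width: 0.0629
gripper_force: 57.7
```

Request:
{"op": "apply_moves", "data": {"rows": [[-0.004,0,0.001,0,0,0],[-0.008,0,0.002,0,0,0],[-0.012,0,0.003,0,0,0],[-0.012,0,0.003,0,0,0]]}}

```text
clock: 12.95
tcp_pos: [0.535, -0.2637, 0.0413]
orientation: [-1.808, -2.024, -0.483]
contact_force: [-0.2, -3.8, 5.4]
grip_width: 0.0626
gripper_force: 57.7
```

```bash
cat > st.py <<'E'
from mv import *
go([forplate(*onrest(0,0))])
c=held()[0]; d=Rx(45).inv().apply(Rz(RESTY).inv().apply(c-onrest()[0]));print('rel rest (x,up,off) mm',d*1000)
o=r.get_obs(); print('F along up,off',Rx(45).inv().apply(Rz(RESTY).inv().apply(o['contact_force'])))
E
python3 st.py
```

```text
now [ 0.535  -0.2637  0.0413] q [ 0.35  0.78  0.35  1.62 -0.65  1.26  1.12] F [-0.2 -3.8  5.4] w 0.0626 t 12.95
[0.004, -0.004, 0.002, 0.0, 0.002, -0.001]
  rows needed 0.0  |F step rel to start
rel rest (x,up,off) mm [ 1.06416922 -0.75859436  0.63387477]
F along up,off [-0.67195591  1.22407784  6.45803577]
```

Request:
{"op": "apply_moves", "data": {"rows": [[-0.004,0,0.001,0,0,0],[-0.008,0,0.002,0,0,0],[-0.008,0,0.002,0,0,0]]}}

```text
clock: 13.32
tcp_pos: [0.5351, -0.2642, 0.0406]
orientation: [-1.806, -2.023, -0.485]
contact_force: [-2.3, -1.5, 10.5]
grip_width: 0.0631
gripper_force: 58.0
```

```bash
python3 st.py
```

```text
now [ 0.5351 -0.2642  0.0406] q [ 0.36  0.78  0.35  1.61 -0.65  1.26  1.12] F [-2.3 -1.5 10.5] w 0.0631 t 13.325
[0.007, -0.005, 0.001, 0.0, 0.0, -0.001]
  rows needed 0.0  |F step rel to start
rel rest (x,up,off) mm [ 1.16131938 -1.70197937  0.60235655]
F along up,off [-2.411788    6.56633734  8.29283099]
```

Lip contact: the up-slope force rose to 6.6 N. Releasing and backing off.

Request:
{"op": "apply_moves", "data": {"rows": [[0,0,0,0,0,0],[0,0,0,0,0,0],[0,0,0,0,0,0],[0,0,0,0,0,0],[0,0,0,0,0,0]], "claw": 1}}

```text
clock: 13.95
tcp_pos: [0.5341, -0.2638, 0.0384]
orientation: [-1.805, -2.022, -0.482]
contact_force: [-0.2, 0.2, -0.3]
grip_width: 0.0852
gripper_force: 0.0
```

Request:
{"op": "apply_moves", "data": {"rows": [[0,0,-0.05,0,0,0],[0,0,-0.12,0,0,0],[0,0,-0.22,0,0,0],[0,0,-0.32,0,0,0],[0,0,-0.4,0,0,0]]}}

```text
clock: 14.58
tcp_pos: [0.5402, -0.3152, 0.1272]
orientation: [-1.807, -2.023, -0.482]
contact_force: [-0.5, -0.2, 0.6]
grip_width: 0.0854
gripper_force: 0.0
```

```bash
python3 - <<'E'
from fit import *
from mv import *
for _ in range(3): s=r.grab_frame('scene');t=r.grab_frame('top');
w=r.grab_frame('wrist')
print('obs',r.get_obs()['contact_force'])
MOD['pl45']=[P for P in [None]]
c,P=onrest()
def pm(p,q):
    u=proj(p,(Rz(q[2])*Rx(45)*Rz(np.pi/2)).apply(MOD['plate'][0])+c+[q[0],q[1],q[3]])
    m=np.zeros((1680,2240),np.uint8);cv2.fillConvexPoly(m,cv2.convexHull(np.int32(np.round((u+.5)*4))),1)
    return cv2.resize(m*255,(560,420),interpolation=cv2.INTER_AREA)/255.
vs=[]
for p,n in((s,'s'),(t,'t'),(w,'w')):
    m=pick(p,'plate',proj(p,c)[0]);
    if m is not None and n!='x':
        k=pm(p,[0,0,RESTY,0]);print(n,m.sum(),k.sum(),np.minimum(k,m).sum()/np.maximum(k,m).sum(),cv2.boundingRect(m.astype(np.uint8)),cv2.boundingRect((k>.5).astype(np.uint8)))
        vs.append((p,m))
f=lambda q:sum(1-np.minimum(k:=pm(p,q),m).sum()/np.maximum(k,m).sum() for p,m in vs)
x=np.array([0,0,RESTY,0])
for sc in(1,.5): x=minimize(f,x,method='Nelder-Mead',options=dict(initial_simplex=np.vstack([x,x+np.diag([.01,.01,.1,.01])*sc]),xatol=1e-4,fatol=1e-4)).x
print('offset from expected',x,f(x))
go([])
a=cv2.resize(s['pixels'][150:290,150:290][:,:,::-1],None,fx=3,fy=3,interpolation=cv2.INTER_CUBIC)
b=cv2.resize(w['pixels'][:,:,::-1],(376,282)); o=np.zeros((420,796,3),np.uint8);o[:,:420]=a;o[:282,420:]=b;cv2.imwrite('pics/rest.png',o)
E
```

```text
obs [ 0.76288103  1.02147929 -0.21344034]
s 1186.0 1428.4549019607844 0.003750404625147735 (188, 169, 66, 49) (179, 186, 54, 70)
t 871.0 910.721568627451 0.8965482695430392 (347, 201, 39, 25) (347, 201, 40, 27)
w 17810.0 18071.286274509803 0.9574818034356005 (225, 106, 111, 193) (223, 104, 112, 193)
offset from expected [ 0.00156422 -0.00057506  0.12702457 -0.00262656] 1.09505894853188
now [ 0.5397 -0.3128  0.1245] q [ 0.39  0.74  0.39  1.48 -0.6   1.44  1.08] F [-0.1  0.5  0. ] w 0.0852 t 15.075
```

View pics/rest.png

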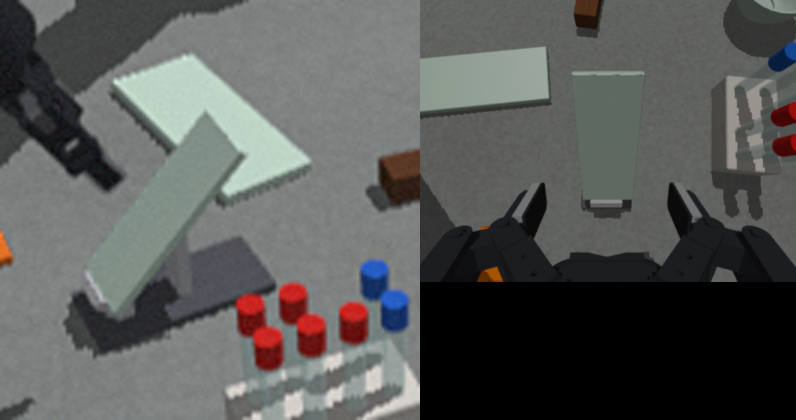

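The plate sits squarely on the slope against the lip, at crop (165,210), and stays there on its own, with the gripper clear. Now the regrasp at its upper end.

```bash
cat >> mv.py <<'E'
def restgrasp(s=.055,tilt=-15,h=0.):
    c=onrest()[0]+[.0012,0,-.001]; Q=Rz(.12)*Rx(45)*Rz(np.pi/2)
    return grasp(c+Q.apply([s,0,0])+[0,0,h],.12,tilt)
E
python3 - <<'E'
from mv import *
print(restgrasp(h=.07)[0],restgrasp()[0])
go([restgrasp(h=.13,tilt=10),restgrasp(h=.07)])
E
```

```text
[ 0.53508845 -0.26640905  0.13968585] [ 0.53508845 -0.26640905  0.06968585]
now [ 0.5397 -0.3128  0.1245] q [ 0.39  0.74  0.39  1.48 -0.6   1.44  1.08] F [-0.1  0.5  0. ] w 0.0852 t 15.075
[0.399, 0.001, -0.111, 0.0, -0.222, -0.004]
  rows needed 1.9  |F step rel to start
[0.192, 0.003, 0.041, -0.001, -0.5, -0.004]
  rows needed 4.2  |F step rel to start
```

Request:
{"op": "apply_moves", "data": {"rows": [[0.18,0,-0.11,0,-0.1,0],[0.38,0.001,-0.11,0,-0.21,0],[0.33,0.002,-0.06,0,-0.31,-0.002],[0.26,0.003,-0.01,0,-0.41,-0.004],[0.192,0.003,0.041,0,-0.5,-0.004]]}}

```text
clock: 15.7
tcp_pos: [0.5361, -0.2662, 0.1405]
orientation: [1.943, 2.193, -0.257]
contact_force: [-0.4, 0.0, -1.1]
grip_width: 0.0854
gripper_force: 0.0
```

```bash
python3 - <<'E'
from mv import *
go([restgrasp(h=.07),restgrasp(h=.03),restgrasp()])
E
```

```text
now [ 0.5361 -0.2662  0.1405] q [-0.3   0.42  0.65  1.96 -0.    0.74  0.41] F [-0.4  0.  -1.1] w 0.0854 t 15.7
[0.0, -0.004, 0.003, 0.002, 0.003, 0.0]
  rows needed 0.0  |F step rel to start
[0.043, -0.004, 0.158, 0.002, 0.003, 0.0]
  rows needed 0.7  |F step rel to start
[0.074, -0.005, 0.273, 0.002, 0.003, 0.0]
  rows needed 1.1  |F step rel to start
```

Request:
{"op": "apply_moves", "data": {"rows": [[0.02,-0.004,0.08,0,0.003,0],[0.043,-0.004,0.158,0,0.003,0],[0.06,-0.005,0.22,0,0.003,0],[0.074,-0.005,0.273,0,0.003,0],[0.074,-0.005,0.273,0,0.003,0]]}}

```text
clock: 16.32
tcp_pos: [0.5334, -0.267, 0.0686]
orientation: [1.951, 2.199, -0.255]
contact_force: [-0.7, -0.3, 1.1]
grip_width: 0.0856
gripper_force: 0.0
```

Request:
{"op": "apply_moves", "data": {"rows": [[0,0,0,0,0,0],[0,0,0,0,0,0],[0,0,0,0,0,0],[0,0,0,0,0,0],[0,0,0,0,0,0]], "claw": 0, "newtons": 90}}

```text
clock: 16.95
tcp_pos: [0.5347, -0.2672, 0.0706]
orientation: [1.95, 2.196, -0.252]
contact_force: [-0.6, 1.4, 5.9]
grip_width: 0.063
gripper_force: 97.2
```

```bash
python3 - <<'E'
from mv import *
c=onrest()[0]+[.0012,0,-.001]; Q=Rz(.12)*Rx(45)*Rz(np.pi/2)
hold(c,Q); print(json.load(open('hold.json')))
n=REST+Rz(RESTY).apply([0,-.707,.707])*0
go([forplate(c+Q.apply([.02,0,0.03]),Q),forplate(c+[0,0,.12],Q)])
E
```

```text
[[-0.0265063074317742, 0.000518618218890524, -0.011810112145179975], [-2.7221331428239757, 0.0011022011718465612, 1.5651068703011723]]
now [ 0.5347 -0.2672  0.0706] q [-0.24  0.52  0.58  2.   -0.07  0.6   0.45] F [-0.6  1.4  5.9] w 0.063 t 16.95
[-0.063, 0.0, -0.13, -0.0, 0.0, 0.0]
  rows needed 0.6  |F step rel to start
[-0.123, 0.001, -0.464, -0.0, 0.0, 0.0]
  rows needed 1.9  |F step rel to start
```

Request:
{"op": "apply_moves", "data": {"rows": [[-0.02,0,-0.06,0,0,0],[-0.05,0,-0.15,0,0,0],[-0.08,0,-0.26,0,0,0],[-0.1,0,-0.37,0,0,0],[-0.123,0,-0.46,0,0,0]]}}

```text
clock: 17.58
tcp_pos: [0.5341, -0.2674, 0.1903]
orientation: [1.95, 2.197, -0.252]
contact_force: [0.5, -0.0, -2.5]
grip_width: 0.0629
gripper_force: 98.6
```

```bash
cat >> fit.py <<'E'
def fitheld(views,c,Q):
    """refine free pose: small world offset + rotation about plate's width axis"""
    P=MOD['plate'][0]
    def pm(p,q):
        u=proj(p,(Q*R.from_rotvec([0,-q[3],0])).apply(P)+c+q[:3])
        m=np.zeros((1680,2240),np.uint8);cv2.fillConvexPoly(m,cv2.convexHull(np.int32(np.round((u+.5)*4))),1)
        return cv2.resize(m*255,(560,420),interpolation=cv2.INTER_AREA)/255.
    f=lambda q:sum(1-np.minimum(k:=pm(p,q),m).sum()/np.maximum(k,m).sum() for p,m in views)
    x=np.zeros(4); print('start',f(x))
    for sc in(1,.5): x=minimize(f,x,method='Nelder-Mead',options=dict(initial_simplex=np.vstack([x,x+np.diag([.008,.008,.008,.1])*sc]),xatol=1e-4,fatol=1e-4)).x
    return x,f(x)
E
python3 - <<'E'
from fit import *
from mv import *
s=r.grab_frame('scene');t=r.grab_frame('top');w=r.grab_frame('wrist')
c,Q=held();print(c)
vs=[]
for p,n in((s,'s'),(t,'t'),(w,'w')):
    u=proj(p,c)[0]; m=pick(p,'plate',u); print(n,u,None if m is None else (m.sum(),cv2.boundingRect(m.astype(np.uint8))))
    if m is not None:
        print(fitheld([(p,m)],c,Q))
# rack fit while at it
v=[(p,pick(p,'rack',proj(p,[.446,.275,.02])[0])) for p in(s,t)]
for p,m in v:
    if m is not None: print('rack',fit('rack',[(p,m)],[.446,.275,0,0],True))
save(s,'s_l');save(t,'t_l')
go([])
E
```

```text
[ 0.53800206 -0.28993284  0.20806297]
s [199.51233064 177.72613842] (np.float64(1226.0), (202, 175, 52, 43))
start 0.9901221178359649
(array([-0.05464704,  0.06333523, -0.12794992,  0.77018772]), np.float64(0.6348426348426348))
t [377.72712381 206.76930103] None
w [278.75936894 290.24729298] (np.float64(6928.0), (188, 283, 183, 46))
start 0.37964689010647246
(array([-7.14526033e-05, -3.56616353e-03,  1.76503743e-03, -2.13975136e-03]), np.float64(0.027845871167800462))
rack (array([ 0.44404448,  0.27381031, -0.01404997]), np.float64(0.10350426974689253))
rack (array([0.44659665, 0.27618351, 0.00372984]), np.float64(0.05976426918627076))
now [ 0.5334 -0.2671  0.1875] q [-0.32  0.35  0.67  1.91  0.02  0.84  0.41] F [ 0.2  0.1 -3. ] w 0.0632 t 17.975
```

```bash
cat >> mv.py <<'E'
RACK=np.array([.4453,.275,0]);RACKY=-.003
def inrack(up=0.,lean=20.,y=0.,dx=0.):
    """plate pose in rack: foot-centre y, lean from upright, height above touching"""
    t=np.radians(lean); f=np.array([dx,y,.012+.0045*np.sin(t)+up]); c=f+.08*np.array([0,np.sin(t),np.cos(t)])
    return RACK+Rz(RACKY).apply(c),Rz(RACKY)*Rx(90-lean)*Rz(np.pi/2)
E
python3 - <<'E'
from mv import *
go([forplate([.54,-.1,.23],Rz(.08)*Rx(52)*Rz(np.pi/2))])
E
```

```text
now [ 0.5334 -0.2671  0.1875] q [-0.32  0.35  0.67  1.91  0.02  0.84  0.41] F [ 0.2  0.1 -3. ] w 0.0632 t 17.975
[0.706, 0.108, -0.299, 0.003, 0.077, 0.026]
  rows needed 3.1  |F step rel to start
```

Request:
{"op": "apply_moves", "data": {"rows": [[0.12,0.02,-0.06,0,0.015,0.005],[0.26,0.04,-0.11,0,0.03,0.01],[0.41,0.06,-0.18,0,0.045,0.015],[0.56,0.085,-0.24,0,0.06,0.02],[0.706,0.108,-0.299,0,0.077,0.026]]}}

```text
clock: 18.6
tcp_pos: [0.538, -0.0744, 0.2153]
orientation: [2.059, 2.228, -0.133]
contact_force: [1.3, 0.3, -2.1]
grip_width: 0.0626
gripper_force: 98.9
```

```bash
python3 - <<'E'
from mv import *
print(held()[0])
go([forplate([.52,.1,.24],Rz(.04)*Rx(60)*Rz(np.pi/2))])
E
```

```text
[ 0.54041067 -0.0989257   0.23056263]
now [ 0.538  -0.0744  0.2153] q [-0.59  0.26  0.62  1.91 -0.01  1.    0.11] F [ 1.3  0.3 -2.1] w 0.0626 t 18.6
[0.793, -0.014, -0.161, 0.005, 0.089, 0.026]
  rows needed 3.2  |F step rel to start
```

Request:
{"op": "apply_moves", "data": {"rows": [[0.15,0,-0.03,0,0.017,0.005],[0.31,0,-0.06,0,0.035,0.01],[0.47,-0.01,-0.1,0,0.053,0.015],[0.63,-0.014,-0.13,0,0.071,0.02],[0.793,-0.014,-0.161,0.005,0.089,0.026]]}}

```text
clock: 19.23
tcp_pos: [0.5182, 0.1261, 0.228]
orientation: [-2.178, -2.262, -0.005]
contact_force: [0.4, 0.5, -3.3]
grip_width: 0.0629
gripper_force: 98.9
```

```bash
python3 - <<'E'
from mv import *
print(held()[0])
c,Q=inrack(.14,18,-.001);print(c)
go([forplate(c,Q)])
E
```

```text
[0.51967463 0.09958728 0.23967426]
[0.44537116 0.29872125 0.2294751 ]
now [0.5182 0.1261 0.228 ] q [-0.79  0.23  0.52  1.89 -0.13  1.06 -0.18] F [ 0.4  0.5 -3.3] w 0.0629 t 19.225
[0.814, -0.262, 0.02, -0.002, 0.133, 0.027]
  rows needed 3.4  |F step rel to start
```

Request:
{"op": "apply_moves", "data": {"rows": [[0.17,-0.05,0.004,0,0.027,0.005],[0.34,-0.11,0.008,0,0.054,0.011],[0.52,-0.17,0.012,0,0.08,0.017],[0.68,-0.22,0.016,0,0.107,0.022],[0.814,-0.262,0.02,0,0.133,0.027]]}}

```text
clock: 19.85
tcp_pos: [0.4446, 0.3273, 0.2231]
orientation: [-2.112, -2.105, -0.222]
contact_force: [0.4, -0.4, -1.5]
grip_width: 0.0629
gripper_force: 99.0
```

```bash
python3 - <<'E'
from fit import *
from mv import *
go([])
s=r.grab_frame('scene');t=r.grab_frame('top');w=r.grab_frame('wrist')
c,Q=held();print(c)
for p,n in((s,'s'),(t,'t'),(w,'w')):
    u=proj(p,c)[0]; m=pick(p,'plate',u); print(n,u,None if m is None else (m.sum(),cv2.boundingRect(m.astype(np.uint8))))
    if m is not None: print(fitheld([(p,m)],c,Q))
im=s['pixels'][60:220,330:450][:,:,::-1];f=3.75
im=cv2.resize(im,None,fx=f,fy=f,interpolation=cv2.INTER_CUBIC)
def poly(X,col):
    u=(proj(s,X)-[330,60]+.5)*f
    for i in range(8):
        for j in range(i):
            if bin(i^j).count('1')==1: cv2.line(im,tuple(np.int32(u[i])),tuple(np.int32(u[j])),col,1)
poly(Q.apply(MOD['plate'][0])+c,(0,0,255))
for b in MOD['rack']: poly(Rz(RACKY).apply(b)+RACK,(0,255,255))
W=cv2.resize(w['pixels'][:,:,::-1],(346,260))
o=np.zeros((600,796,3),np.uint8);o[:,:450]=im;o[:260,450:]=W;cv2.imwrite('pics/rk.png',o)
E
```

```text
now [0.4446 0.3273 0.2231] q [-0.97  0.19  0.39  1.94 -0.31  0.92 -0.42] F [ 0.4 -0.4 -1.5] w 0.0629 t 19.85
[0.4449172  0.29835056 0.22897903]
s [403.61978096 107.55685269] (np.float64(938.0), (386, 76, 30, 63))
start 0.22236330191597065
(array([-0.00234877, -0.00117055, -0.00153002,  0.0808023 ]), np.float64(0.20428877242193832))
t [122.20431623 245.38488801] (np.float64(981.0), (106, 230, 39, 31))
start 0.3768194056628962
(array([-0.00073249, -0.00591744, -0.01238287,  0.25809768]), np.float64(0.09503755560417115))
w [282.02660856 296.58541097] (np.float64(6721.0), (189, 285, 180, 44))
start 0.09842406121212322
(array([-0.00233157, -0.00169931, -0.00196996, -0.00651473]), np.float64(0.029956436687125776))
```

View pics/rk.png

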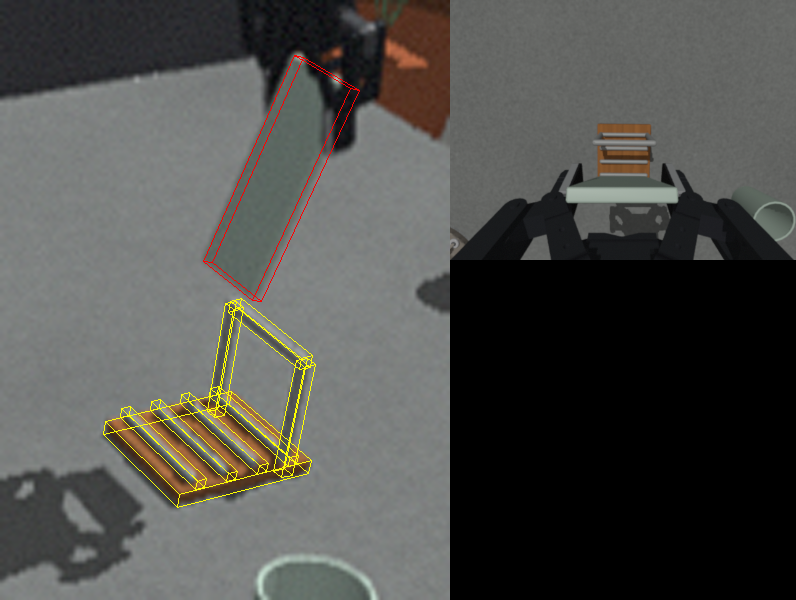

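The overlays match: held plate at (280,180) above the rack (210,430), and nothing slipped. Descending with force checks.

```bash
python3 - <<'E'
from mv import *
go([forplate(*inrack(.03,18,-.001)),forplate(*inrack(.008,18,-.001))])
E
```

```text
now [0.4462 0.3248 0.2236] q [-0.97  0.19  0.39  1.94 -0.31  0.93 -0.42] F [-0.8 -0.1 -1.6] w 0.0627 t 20.15
[-0.083, -0.004, 0.432, -0.002, 0.001, -0.001]
  rows needed 1.8  |F step rel to start
[-0.101, -0.004, 0.519, -0.002, 0.001, -0.001]
  rows needed 2.1  |F step rel to start
```

Request:
{"op": "apply_moves", "data": {"rows": [[-0.02,-0.002,0.1,0,0,0],[-0.04,-0.003,0.2,0,0,0],[-0.06,-0.004,0.3,0,0,0],[-0.083,-0.004,0.43,0,0,0],[-0.083,-0.004,0.43,0,0,0]]}}

```text
clock: 20.78
tcp_pos: [0.4433, 0.3264, 0.1125]
orientation: [-2.116, -2.103, -0.215]
contact_force: [-0.4, -0.2, -2.0]
grip_width: 0.0632
gripper_force: 99.1
```

```bash
python3 - <<'E'
from fit import *
from mv import *
s=r.grab_frame('scene');w=r.grab_frame('wrist')
c,Q=held();f=Rz(RACKY).inv().apply(c-Q.apply([.08,0,0])-RACK);print('foot in rack mm',f*1000)
for p in(s,w):
    m=pick(p,'plate',proj(p,c)[0])
    if m is not None: print(m.sum(),fitheld([(p,m)],c,Q))
for n,z in(('rack_rail',.1),('rack_groove',.012)):
    for p in(s,w):
        d=r.landmark_of(p,n)[:1]
        for k in d: print(n,round(k['conf'],2),atz(p,k['point'],z).round(4),'exp',(RACK+Rz(RACKY).apply([0,.0415 if z>.05 else 0,z])).round(4))
go([forplate(*inrack(.008,18,-.001)),forplate(*inrack(.0,18,-.001))])
E
```

```text
foot in rack mm [ 0.11227831 -0.24911079 45.16791268]
start 0.3099699884207291
897.0 (array([ 0.00617787, -0.01333205,  0.00187975,  0.05830504]), np.float64(0.15744529178949862))
start 0.2732582921786926
6890.0 (array([-0.00174171, -0.00383829, -0.00170059, -0.00835745]), np.float64(0.02389645095443438))
rack_rail 0.73 [0.4326 0.3124 0.1   ] exp [0.4454 0.3165 0.1   ]
rack_rail 0.95 [0.4465 0.3118 0.1   ] exp [0.4454 0.3165 0.1   ]
rack_groove 0.96 [0.443  0.2731 0.012 ] exp [0.4453 0.275  0.012 ]
now [0.4449 0.3288 0.1156] q [-0.92  0.34  0.34  2.05 -0.45  0.7  -0.27] F [-0.2 -0.1 -2.1] w 0.0625 t 21.175
[-0.027, 0.0, 0.093, -0.001, -0.0, 0.0]
  rows needed 0.4  |F step rel to start
[-0.034, 0.0, 0.124, -0.001, -0.0, 0.0]
  rows needed 0.5  |F step rel to start
```

Request:
{"op": "apply_moves", "data": {"rows": [[-0.012,0,0.045,0,0,0],[-0.022,0,0.08,0,0,0],[-0.027,0,0.093,0,0,0],[-0.027,0,0.093,0,0,0]]}}

```text
clock: 21.68
tcp_pos: [0.4441, 0.3264, 0.0899]
orientation: [-2.114, -2.104, -0.221]
contact_force: [-0.4, -0.5, -2.1]
grip_width: 0.0629
gripper_force: 99.2
```

```bash
cat > sr.py <<'E'
from mv import *
c,Q=held();f=Rz(RACKY).inv().apply(c-Q.apply([.08,0,0])-RACK);u=Rz(RACKY).inv().apply(Q.apply([1,0,0]));print('foot in rack mm',f*1000,'lean',np.degrees(np.arctan2(u[1],u[2])))
import sys
a=[float(v) for v in sys.argv[1:]]
go([forplate(*inrack(*a))])
E
python3 sr.py 0 18 -.001
```

```text
foot in rack mm [-1.08746224 -1.85797545 19.82221324] lean 18.09371658905519
now [0.4441 0.3264 0.0899] q [-0.89  0.37  0.32  2.07 -0.49  0.65 -0.23] F [-0.4 -0.5 -2.1] w 0.0629 t 21.675
[-0.002, 0.004, 0.025, -0.002, 0.001, -0.0]
  rows needed 0.1  |F step rel to start
```

Request:
{"op": "apply_moves", "data": {"rows": [[-0.001,0.004,0.007,0,0,0],[-0.002,0.004,0.014,0,0,0],[-0.002,0.004,0.014,0,0,0]]}}

```text
clock: 22.05
tcp_pos: [0.4453, 0.327, 0.0869]
orientation: [-2.113, -2.105, -0.223]
contact_force: [0.2, 0.1, -3.7]
grip_width: 0.0624
gripper_force: 99.2
```

Request:
{"op": "apply_moves", "data": {"rows": [[-0.001,0,0.005,0,0,0],[-0.002,0,0.01,0,0,0],[-0.002,0,0.01,0,0,0]]}}

```text
clock: 22.42
tcp_pos: [0.4452, 0.327, 0.0842]
orientation: [-2.113, -2.104, -0.223]
contact_force: [0.1, 0.4, -2.4]
grip_width: 0.0627
gripper_force: 99.2
```

```bash
python3 sr.py 0 18 -.001
```

```text
foot in rack mm [ 0.08876007 -1.24754679 14.1475898 ] lean 18.060845211182727
now [0.4452 0.327  0.0842] q [-0.89  0.38  0.31  2.07 -0.5   0.64 -0.22] F [ 0.1  0.4 -2.4] w 0.0627 t 22.425
[0.0, -0.001, 0.003, -0.002, 0.001, 0.0]
  rows needed 0.0  |F step rel to start
```

Request:
{"op": "apply_moves", "data": {"rows": [[-0.001,0,0.004,0,0,0],[-0.001,0,0.007,0,0,0],[-0.001,0,0.007,0,0,0]]}}

```text
clock: 22.8
tcp_pos: [0.4454, 0.3272, 0.0827]
orientation: [-2.113, -2.104, -0.223]
contact_force: [-0.3, -0.1, -0.3]
grip_width: 0.0621
gripper_force: 99.6
```

Request:
{"op": "apply_moves", "data": {"rows": [[-0.001,0,0.004,0,0,0],[-0.001,0,0.006,0,0,0],[-0.001,0,0.006,0,0,0]]}}

```text
clock: 23.18
tcp_pos: [0.4455, 0.3281, 0.0823]
orientation: [-2.112, -2.104, -0.225]
contact_force: [-3.2, -0.2, 9.8]
grip_width: 0.0628
gripper_force: 100.6
```

```bash
python3 sr.py 0 20 0
```

```text
foot in rack mm [ 0.38944395  0.03444303 12.12546383] lean 17.946534628053257
now [0.4455 0.3281 0.0823] q [-0.89  0.39  0.31  2.07 -0.5   0.64 -0.22] F [-3.2 -0.2  9.8] w 0.0628 t 23.175
[0.009, -0.002, 0.004, -0.002, -0.023, 0.0]
  rows needed 0.2  |F step rel to start
```

```bash
python3 sr.py -.001 20 0; python3 sr.py -.001 22 0|tail -2
```

```text
foot in rack mm [ 0.38944395  0.03444303 12.12546383] lean 17.946534628053257
now [0.4455 0.3281 0.0823] q [-0.89  0.39  0.31  2.07 -0.5   0.64 -0.22] F [-3.2 -0.2  9.8] w 0.0628 t 23.175
[0.008, -0.002, 0.008, -0.002, -0.023, 0.0]
  rows needed 0.2  |F step rel to start
[0.016, -0.002, 0.017, -0.002, -0.045, 0.0]
  rows needed 0.4  |F step rel to start
```

Request:
{"op": "apply_moves", "data": {"rows": [[0.004,0,0.004,0,-0.012,0],[0.008,0,0.008,0,-0.023,0],[0.008,0,0.008,0,-0.023,0]]}}

```text
clock: 23.55
tcp_pos: [0.4456, 0.3298, 0.0804]
orientation: [-2.133, -2.124, -0.187]
contact_force: [-2.7, -1.8, 8.0]
grip_width: 0.0629
gripper_force: 100.3
```

```bash
python3 sr.py -.001 21 0;python3 sr.py -.001 22 0|tail -2
```

```text
foot in rack mm [ 0.51193139 -0.84704534 12.27289885] lean 20.095674237028184
now [0.4456 0.3298 0.0804] q [-0.93  0.4   0.33  2.05 -0.46  0.65 -0.27] F [-2.7 -1.8  8. ] w 0.0629 t 23.55
[0.007, -0.003, 0.004, -0.002, -0.01, 0.0]
  rows needed 0.1  |F step rel to start
[0.011, -0.003, 0.008, -0.002, -0.021, 0.0]
  rows needed 0.2  |F step rel to start
```

Request:
{"op": "apply_moves", "data": {"rows": [[0.004,0,0.002,0,-0.005,0],[0.007,0,0.004,0,-0.01,0],[0.007,0,0.004,0,-0.01,0]]}}

```text
clock: 23.92
tcp_pos: [0.4459, 0.3293, 0.0794]
orientation: [-2.144, -2.132, -0.168]
contact_force: [-3.0, -8.6, 10.9]
grip_width: 0.0629
gripper_force: 100.8
```

Request:
{"op": "apply_moves", "data": {"rows": [[0.004,0,0.004,0,-0.01,0],[0.004,0,0.004,0,-0.01,0]]}}

```text
clock: 24.18
tcp_pos: [0.4462, 0.3288, 0.0784]
orientation: [-2.155, -2.14, -0.15]
contact_force: [-2.7, -10.7, 12.5]
grip_width: 0.0629
gripper_force: 100.8
```

```bash
python3 sr.py -.001 22 0;python3 sr.py -.001 23 0|tail -2
```

```text
foot in rack mm [ 0.87867428 -4.20861604 12.25230603] lean 22.129768091156365
now [0.4462 0.3288 0.0784] q [-0.96  0.41  0.36  2.04 -0.42  0.67 -0.32] F [ -2.7 -10.7  12.5] w 0.0629 t 24.175
[0.016, -0.005, 0.0, -0.002, 0.001, -0.002]
  rows needed 0.1  |F step rel to start
[0.02, -0.005, 0.004, -0.002, -0.01, -0.002]
  rows needed 0.1  |F step rel to start
```

Both floor and rail are in contact, with Fy rising to −10.7 N. I'll release just clear of the sides first, then open fully.

Request:
{"op": "apply_moves", "data": {"rows": [[0,0,0,0,0,0],[0,0,0,0,0,0],[0,0,0,0,0,0]], "claw": 0.85}}

```text
clock: 24.55
tcp_pos: [0.4453, 0.3332, 0.0781]
orientation: [-2.149, -2.142, -0.154]
contact_force: [0.1, 0.6, 0.3]
grip_width: 0.0725
gripper_force: 0.0
```

Request:
{"op": "apply_moves", "data": {"rows": [[0,0,0,0,0,0],[0,0,0,0,0,0],[0,0,0,0,0,0],[0,0,0,0,0,0]], "claw": 1}}

```text
clock: 25.05
tcp_pos: [0.4453, 0.3326, 0.078]
orientation: [-2.15, -2.141, -0.154]
contact_force: [-0.2, 1.8, 0.2]
grip_width: 0.0852
gripper_force: 0.0
```

```bash
python3 - <<'E'
from fit import *
from mv import *
s=r.grab_frame('scene');w=r.grab_frame('wrist')
c,Q=held()
for p in(s,w):
    m=pick(p,'plate',proj(p,c)[0])
    if m is not None: print(m.sum(),fitheld([(p,m)],c,Q))
G=tool(0,0)
o=r.get_obs();Q=R.from_rotvec(o['orientation'])
go([(o['tcp_pos']-Q.apply([0,0,.06]),Q),(o['tcp_pos']+[0,-.02,.16],Q)])
E
```

```text
start 0.22611772508463335
866.0 (array([-0.00358452, -0.00354012, -0.00044189,  0.05823942]), np.float64(0.14996894853170917))
start 0.6088377452359519
6839.0 (array([-0.00028221, -0.00965329,  0.00247346, -0.05140077]), np.float64(0.05078236210902998))
now [0.4453 0.3326 0.078 ] q [-0.96  0.41  0.35  2.04 -0.42  0.67 -0.32] F [0.4 0.  0.1] w 0.0856 t 25.25
[0.0, -0.0, -0.24, 0.0, 0.0, 0.0]
  rows needed 1.0  |F step rel to start
[0.013, -0.001, -0.645, 0.0, 0.0, 0.0]
  rows needed 2.6  |F step rel to start
```

Request:
{"op": "apply_moves", "data": {"rows": [[0,0,-0.06,0,0,0],[0,0,-0.16,0,0,0],[0,0,-0.3,0,0,0],[0,0,-0.48,0,0,0],[0,0,-0.65,0,0,0]]}}

```text
clock: 25.88
tcp_pos: [0.4457, 0.3086, 0.2413]
orientation: [-2.151, -2.141, -0.155]
contact_force: [-0.2, 0.0, -0.7]
grip_width: 0.0853
gripper_force: 0.0
```

```bash
python3 - <<'E'
from fit import *
from mv import *
s=r.grab_frame('scene');t=r.grab_frame('top');w=r.grab_frame('wrist')
c,Q=inrack(0,21,0)
vs=[]
for n,p in(('s',s),('t',t),('w',w)):
    m=pick(p,'plate',proj(p,c)[0])
    if m is not None and m.sum()>300:
        x,e=fitheld([(p,m)],c,Q);print(n,m.sum(),x.round(4),'lean',21-np.degrees(x[3]),e); vs.append((p,m))
x,e=fitheld(vs,c,Q);print('all',x.round(4),'lean',21-np.degrees(x[3]),e)
Qn=Q*R.from_rotvec([0,-x[3],0]);print('foot rel rack',(c+x[:3]-Qn.apply([.08,0,0])-RACK)*1000)
for n in('bowl','cup','tube_rack'): print(n,atz(s,r.landmark_of(s,n)[0]['point'],0).round(3))
go([])
E
```

```text
start 0.1430460055539623
s 1032.0 [ 0.0062 -0.0098  0.0028 -0.0134] lean 21.769208309561694 0.04749603127939794
start 0.10520336064017177
t 1124.0 [ 0.0019 -0.0042  0.0041 -0.0009] lean 21.052640049973068 0.04275250487128668
start 0.23615967345319
w 2425.0 [-0.0001 -0.004   0.007  -0.014 ] lean 21.799310045551266 0.05363659000710119
start 0.48440903964732407
all [ 0.0011 -0.0052  0.0002 -0.0201] lean 22.152576855777458 0.16125786391946084
foot rel rack [ 1.08938202 -6.68242262 14.4211736 ]
bowl [ 0.763 -0.013  0.   ]
cup [0.707 0.172 0.   ]
tube_rack [ 0.721 -0.227  0.   ]
now [0.4449 0.3089 0.2377] q [-1.04  0.18  0.46  1.92 -0.24  1.   -0.48] F [0.6 0.6 0.5] w 0.0852 t 26.325
```

The plate stands in the middle groove, leaning about 22°, with the gripper clear.

```bash
python3 -c "
from bench import r
print(r.hand_in())"
```

```text
the job is handed in; nothing more can be done
None
```

The job is handed in: the plate was propped on the rest and let go there, then regrasped by its upper end, and it now leans about 22° back in the rack's middle groove, roughly centred, with the gripper clear and the bowl, cup and tube rack not visibly moved. The first grasp missed because the reported tool point lies about 34 mm past the real fingertips, so the shut fingers came down to about the plate's top; the plate stayed put and no force above a few newtons was read.

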